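# Open the child-safe cupboard flap

### The arm

A 6-joint arm with a two-finger parallel gripper is mounted at the origin on the work surface. World frame = base frame: x ahead of the robot, y to its left, z up, the work surface at z = 0. Lengths are in m, angles in rad, forces in N, time in s.
With the tool pointing down it reaches from about 0.35 to 0.775 m from the base axis. Payload 7.3 kg.
Tool frame: the origin (TCP) lies midway between the tips of the shut fingers; the grasp point (between the pads) lies 19 mm behind it (robot.tcp_to_grasp is the distance from the TCP to the grasp point, in m); x points along the fingers, z is the direction in which the jaws open and shut, and the axes are right-handed (so a half turn about x gives the same grasp; the last joint's range is limited). The gripper opens to 92 mm and grips with 3 to 60 N. Pads are 19 mm wide; open, the fingers measure 130 mm over their backs; the gripper's body (75 mm by 190 mm) begins 47 mm behind the grasp point.
Start: joints at [-1.325, 0.342, 1.524, -0, 1.275, -0.146], TCP at [0.2, -0.485, 0.227] pointing down, gripper open.
Joint ranges: [-2.53, 2.53], [-0.77, 2.02], [0.04, 2.7], [-1, 4.14], [0.28, 2.66], [-3.11, 3.11]. Speed limits (rad/s): [2.57, 2.57, 3.14, 3.14, 3.14, 3.14].

### API

Orientations are given as [roll, pitch, yaw] about the fixed x, y, z axes, in that order (R = Rz(yaw) Ry(pitch) Rx(roll)).
In Python, from cell import robot gives the robot as it stands.
- The arm moves only by the tool move_arm, never from a script. Its argument "deltas" is a list of rows, each an object with "dp": the shift along the tool's x, y, z in m, a list of three; "turn": the turn, a rotation vector about the tool's x, y, z in degrees, a list of three. A call has 1 to 10 rows; each row is the pose to reach, as a shift and turn from the pose commanded when the call began, along the tool's axes at that moment; what a row does not reach only later rows make up. A row lasts 1/10 s, in which the tool goes at most 50 mm and 8.59 degrees, less where a joint would pass 70% of its speed; a pose out of reach is approached as far as the arm can. A call with a gripper value outside its range is refused whole. "hand" is the finger opening in m, from 0 to 0.0918, set as the call begins (left out, the last holds). The fingers move at their own pace and stop on an object; "squeeze" is the grip in N (left out, the last holds). Time passes only in rows, so rows that repeat a pose let the fingers close. It gives the time, the measured TCP pose, the force and the opening at its end, in the units of the state.
- robot.observe(): the state, without advancing time (a new reading comes with each control period).
- robot.read_camera(name): name is "scene" or "top" or "wrist"; returns (picture, depth): 480x640x3 uint8, red, green, blue; 480x640 float32, m along the optical axis (not along the pixel's ray), 0 where there is no reading.
- robot.camera_info(name): a dict with "fx", "fy", "cx", "cy" (pixels), "R" (3x3) and "t" (3): a world point X has camera coordinates R X + t. Camera axes: x right, y down, z forward; pixel columns grow to the right and rows downward; lengths in m; the calibration is good to about 2 mm. A picture is of the moment at which its call begins: read the wrist's pose just before it. camera_info takes no time and is no camera call; for the wrist camera it gives the pose at the moment of the call.
- robot.hand_in(): hands the job in, once; it reports no verdict.
The state is a dict: "time": time; "qpos": joint angles; "qvel": joint speeds; "joint_efforts": joint torques, N m; "tool_pos": TCP position; "tool_rot": TCP orientation; "contact_force": force on the tool from outside, world axes, zero at the start; "torque": the same for the moment, N m; "opening": finger opening in m.
Only numpy, scipy, OpenCV 4.12 (cv2) and the standard library are available. Lean on these libraries where they do the work, as an engineer would, in place of code of your own. Each camera call takes 0.05 s, during which the arm holds its last target.

### The job

The orange flap of the cupboard on the table stands ajar on its hidden child-safety catch: reach through the gap behind the flap's upper edge, feel for the catch, press it down and draw the flap open past it, then lower the flap all the way until it lies level. Do not force or slam anything, leave the other things standing where they are, and take the arm away clear of everything.

Things in the scene. Friction and masses are not known exactly. Their poses are not given: they have to be found in the camera images.
- cupboard: fixed light-wood child-safe cupboard, 330 mm wide, 200 mm deep, roof 236 mm above the table; origin at the centre of its underside, x axis pointing from its front to its back (away from the robot), y to the left seen from the robot, z up. Its front is an orange flap hinged along the bottom, standing ajar
- flap (a joint): opening angle of the flap, rad: 0 shut, about 0.40 where the safety catch stops it (starts at 0.36 to 0.395), 1.57 fully open, lying level and pointing to the robot. The hinge is stiff (0.6 Nm of friction): the flap stays wherever it is left; it weighs about 0.4 kg
- flap_top (a point): middle of the upper edge of the flap's inner face. Flap 326 mm wide, 200 mm from hinge to upper edge, 12 mm thick. Axes: z from hinge to upper edge, x square out of the inner face into the cupboard, y along the edge
- flap_hinge (a point): middle of the hinge line at the bottom of the flap's inner face, 20 mm above the table; the flap turns about the line through it along the cupboard's y axis, its top coming towards the robot and down
- catch_line (a point): point on the flap's inner face, mid-width, 174 mm from the hinge, at the height of the hidden catch: a white tongue 30 mm wide, 12 mm thick, its middle anywhere within 90 mm either side of this point along y (not measured: feel for it). It sticks 94 mm out of the inner face over the gap and under the rail, level while ajar, top 180 mm above the table; firm sideways
- rail_edge (a point): mid-width, lower front edge of a fixed rail, 12 mm thick, that hangs from the roof across the whole front, 182 mm above the table. The tongue's tooth hooks 8 mm up behind it. Pressed down, the tongue sinks up to 18 mm on a spring (3 to 5 N); 10 mm frees it. Keep it down while drawing the flap 0.15 rad farther open; let go, it springs up
- shelf_edge (a point): mid-width, lower front edge of the spice shelf that stands on posts over the cupboard's front, 340 mm wide, underside 340 mm above the table, small jars on it. It overhangs the gap between flap and rail, so an upright gripper cannot enter: lean the tool about 35 degrees, its back towards the robot
- measuring_cup: glass measuring cup, 90 mm across, 100 mm tall, one handle; bystander; origin at the centre of its underside
- pepper_mill: wooden pepper mill, 58 mm across, 140 mm tall; bystander; origin at the centre of its underside
- jam_jar: amber jam jar with red cap, 70 mm across, 95 mm tall; bystander; origin at the centre of its underside
- empanada_press: orange round plastic empanada press lying flat, 124 mm disc with a short grip, 25 mm tall; bystander; origin at the centre of its underside
- pie_tin: aluminium pie tin, 200 mm across, 32 mm tall; bystander; origin at the centre of its underside
- ramekin: white ceramic ramekin on the cupboard's roof, 80 mm across, 45 mm tall; bystander; origin at the centre of its underside

How it is judged:
By the outcome, as a careful person would: the job done as asked, in the order asked, and still so for the second after the job is handed in, with the robot touching nothing.
It also fails if it takes over 64 s, if anything falls off the work surface, if the arm or the gripper's body presses on something with over 40 N, if the wrist force passes 120 N, or if a joint passes its speed limit or range.

## Working session

There is one attempt and no reset: what is moved stays moved. The work goes in short steps, Python scripts to look and compute and a tool call to move; the robot and the scene stay as the last step left them, time stands still between calls to the robot, and variables do not carry over. Pictures are saved under pics/ and viewed, and the job is handed in when it is done.

Besides the shell and the picture viewer there is one more tool, called as name(argument=value, ...), one argument or row to a line, values as JSON. move_arm: Moves the arm, as the interface text tells. Its arguments: {"type":"object","properties":{"deltas":{"type":"array"},"hand":{"type":"number"},"squeeze":{"type":"number"}},"required":["deltas"]}

```bash
ls; mkdir -p pics; python3 - <<'E'
from cell import robot
import cv2,numpy as np
print(robot.observe())
for n in ["scene","top"]:
    p,d=robot.read_camera(n); cv2.imwrite(f"pics/{n}0.png",p[:,:,::-1]); np.save(f"pics/{n}0.npy",d)
    i=robot.camera_info(n); print(n,i)
E
```

```text
pics
{'time': 0.0, 'qpos': array([-1.32504590e+00,  3.42738297e-01,  1.52503496e+00,  1.82038917e-05,
        1.27539506e+00, -1.45999115e-01]), 'qvel': array([-0.00189718, -0.00118569,  0.00126436,  0.00065996, -0.00061096,
       -0.00027157]), 'joint_efforts': array([-4.90674047e-04, -4.31242311e+01, -2.44218081e+01,  7.19103660e-02,
        5.59554622e-02, -1.23572936e-04]), 'tool_pos': array([ 0.20037253, -0.48481062,  0.22603062]), 'tool_rot': array([2.98454651, 1.56922057, 1.80549442]), 'contact_force': array([ 0.58640766, -0.03789083, -0.28829084]), 'torque': array([0.04200298, 0.04747302, 0.02929853]), 'opening': 0.09164399811444239}
scene {'fx': 499.0306716392948, 'fy': 499.0306716392948, 'cx': 320.109629794192, 'cy': 240.87801806687153, 'R': array([[ 0.98645098,  0.16387408,  0.00772998],
       [ 0.15799707, -0.93627526, -0.31372849],
       [-0.04417458,  0.31069909, -0.94948127]]), 't': array([-0.59082451, -0.00222251,  1.22032632])}
top {'fx': 465.8942473470876, 'fy': 465.8942473470876, 'cx': 314.2491976664445, 'cy': 235.77891705068814, 'R': array([[-0.02191129, -0.99965482, -0.01449603],
       [-0.99117495,  0.02361693, -0.13043952],
       [ 0.13073685,  0.01151   , -0.99135029]]), 't': array([0.04014973, 0.59877212, 1.17385466])}
```

View pics/scene0.png

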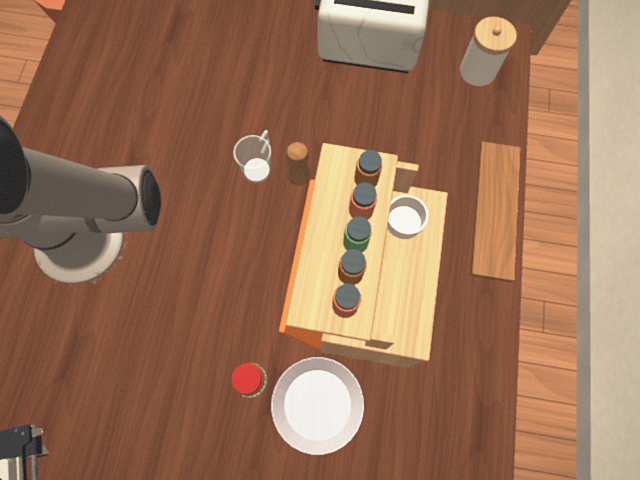

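View pics/top0.png

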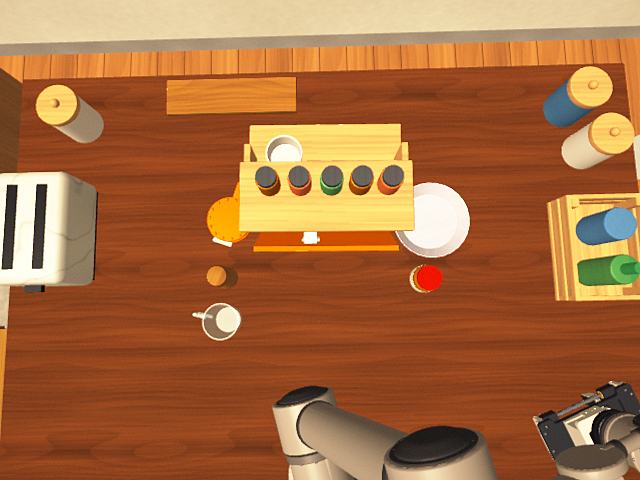

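The top view shows the flap's orange edge at rows 235–250 and a white patch at about (311,238), which may be the tongue. I'll zoom in and measure.

```bash
cat > h.py <<'E'
import numpy as np,cv2
from scipy.spatial.transform import Rotation as Ro
def pts(d,i):
    v,u=np.mgrid[0:480,0:640]
    c=np.stack([(u-i['cx'])/i['fx']*d,(v-i['cy'])/i['fy']*d,d],-1)
    return (c-i['t'])@i['R']
E
python3 - <<'E'
from cell import robot
from h import *
i=robot.camera_info("top"); d=np.load("pics/top0.npy"); P=pts(d,i)
im=cv2.imread("pics/top0.png")
np.set_printoptions(precision=4,suppress=True)
cv2.imwrite("pics/z.png",cv2.resize(im[190:280,180:480],None,fx=2.6,fy=2.6,interpolation=cv2.INTER_NEAREST))
for (u,v) in [(245,228),(330,228),(409,227),(260,247),(290,247),(330,247),(360,247),(395,247),(330,242),(330,237),(305,237),(311,234),(311,238),(311,242),(317,238),(304,240),(270,130),(390,130),(252,128),(398,128)]:
    print(u,v,P[v,u])
# tongue white mask
m=(im.min(2)>170); m[:225]=0;m[255:]=0;m[:,:270]=0;m[:,360:]=0
print(np.argwhere(m).min(0),np.argwhere(m).max(0)); q=P[m]; print(q.min(0),q.max(0),np.median(q,0))
for n,(u,v) in dict(cup=(228,320),mill=(218,276),jam=(428,278),pie=(435,220),press=(228,220)).items(): print(n,P[v,u])
E
```

```text
245 228 [0.5764 0.1562 0.3543]
330 228 [ 0.5727 -0.0079  0.3521]
409 227 [ 0.5706 -0.1595  0.3551]
260 247 [0.5556 0.1472 0.2013]
290 247 [0.5535 0.0793 0.2064]
330 247 [ 0.552  -0.0102  0.2011]
360 247 [ 0.5499 -0.0771  0.206 ]
395 247 [ 0.5485 -0.1557  0.202 ]
330 242 [ 0.5659 -0.011   0.1786]
330 237 [ 0.5829 -0.0123  0.1367]
305 237 [0.5787 0.0462 0.1799]
311 234 [0.5851 0.0322 0.1818]
311 238 [0.5756 0.0323 0.1838]
311 242 [0.5668 0.0326 0.1799]
317 238 [0.5757 0.0186 0.18  ]
304 240 [0.5718 0.0486 0.1802]
270 130 [0.816  0.1184 0.2358]
390 130 [ 0.8083 -0.1506  0.2368]
252 128 [0.8212 0.1588 0.2373]
398 128 [ 0.8136 -0.1692  0.2338]
[232 302] [243 319]
[0.4409 0.0125 0.1511] [0.5902 0.0542 1.2424] [0.5764 0.0346 0.1809]
cup [0.3866 0.258  0.005 ]
mill [0.496  0.2566 0.1333]
jam [ 0.4813 -0.2496  0.0975]
pie [ 0.6401 -0.2994 -0.0016]
press [0.6494 0.2549 0.0235]
```

View pics/z.png

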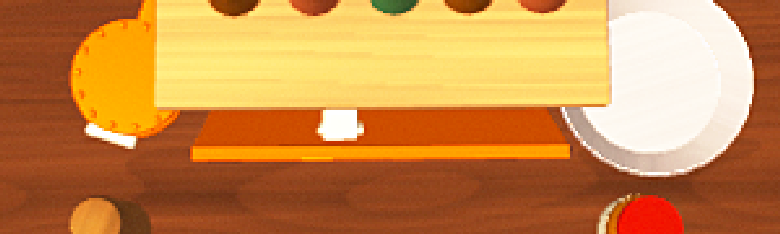

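```bash
python3 - <<'E'
from cell import robot
from h import *
np.set_printoptions(precision=4,suppress=True)
i=robot.camera_info("top"); d=np.load("pics/top0.npy"); P=pts(d,i)
im=cv2.imread("pics/top0.png")
for u in (265,300,345,390):
    print(u); 
    for v in list(range(119,130,2))+list(range(226,252)): print("  ",v,im[v,u],P[v,u])  if u in(345,) else None
# roof points
R=P[120:162,245:410].reshape(-1,3); R=R[abs(R[:,2]-.236)<.006]
s=P[165:232,238:415].reshape(-1,3); s=s[abs(s[:,2]-.352)<.006]
f=P[228:252,245:405].reshape(-1,3)
for n,q in (("roof",R),("shelf",s)):
    c=cv2.minAreaRect((q[:,:2]*1000).astype(np.float32)); print(n,c,q[:,2].mean(),len(q)); print(cv2.boxPoints(c))
i2=robot.camera_info("scene"); d2=np.load("pics/scene0.npy"); P2=pts(d2,i2)
im2=cv2.imread("pics/scene0.png")
R=P2[150:365,300:460].reshape(-1,3)
for n,z in (("roof",.236),("shelf",.352)):
    q=R[abs(R[:,2]-z)<.006];c=cv2.minAreaRect((q[:,:2]*1000).astype(np.float32)); print(n,c,q[:,2].mean(),len(q)); print(cv2.boxPoints(c))
from scipy.spatial.transform import Rotation as Ro
print(Ro.from_euler('xyz',robot.observe()['tool_rot']).as_matrix())
# side view orange
m=(im2[:,:,2]>180)&(im2[:,:,1]>60)&(im2[:,:,1]<140)&(im2[:,:,0]<60)
q=P2[m]; q=q[(q[:,0]>.5)&(q[:,0]<.7)&(abs(q[:,1])<.2)]
for a in q[::max(1,len(q)//25)]: print(a)
E
```

```text
265
300
345
   119 [ 31  66 140] [ 0.9292 -0.0656  0.0018]
   121 [ 24  59 134] [ 0.9243 -0.0655 -0.0003]
   123 [  9  35 116] [ 0.9192 -0.0655 -0.0022]
   125 [118 229 255] [ 0.8225 -0.0503  0.2373]
   127 [119 228 255] [ 0.8197 -0.0505  0.2324]
   129 [117 228 254] [ 0.8138 -0.0502  0.2356]
   226 [111 216 254] [ 0.5762 -0.037   0.3507]
   227 [107 214 253] [ 0.5738 -0.0368  0.3536]
   228 [112 217 254] [ 0.5716 -0.0367  0.3548]
   229 [109 216 255] [ 0.5695 -0.0366  0.3559]
   230 [ 94 190 252] [ 0.568  -0.0367  0.3532]
   231 [ 41 110 197] [ 0.6045 -0.0517  0.08  ]
   232 [  0  68 192] [ 0.6006 -0.0511  0.09  ]
   233 [  0  75 207] [ 0.5974 -0.0507  0.0945]
   234 [  0  82 208] [ 0.5932 -0.05    0.107 ]
   235 [  0  78 206] [ 0.5895 -0.0494  0.1164]
   236 [  0  76 206] [ 0.5861 -0.0489  0.1238]
   237 [  0  77 205] [ 0.5823 -0.0483  0.1342]
   238 [  0  72 203] [ 0.579  -0.0478  0.1414]
   239 [  0  80 208] [ 0.5748 -0.0469  0.1559]
   240 [  0  76 204] [ 0.5717 -0.0465  0.1623]
   241 [  0  78 205] [ 0.5678 -0.0457  0.1758]
   242 [  0  77 205] [ 0.5653 -0.0455  0.1772]
   243 
[... 1427 characters left out ...]
 0.5613 -0.1515  0.1878]
[ 0.5731 -0.1469  0.1567]
[ 0.5753 -0.1481  0.1538]
[ 0.5622 -0.1569  0.1858]
[ 0.5791 -0.1483  0.1454]
[ 0.5591 -0.1601  0.1905]
[ 0.5725 -0.1537  0.161 ]
[ 0.5899 -0.1437  0.1109]
[ 0.5678 -0.1582  0.1735]
[ 0.5958 -0.1425  0.0944]
[ 0.5664 -0.1607  0.1758]
[ 0.5925 -0.147   0.1077]
[ 0.5699 -0.1607  0.1656]
[ 0.5892 -0.1509  0.1167]
[ 0.6166 -0.1371  0.049 ]
[ 0.5933 -0.1512  0.1084]
[ 0.5792 -0.1604  0.1451]
[ 0.6091 -0.1452  0.0669]
[ 0.592  -0.1557  0.1096]
[ 0.5888 -0.1598  0.121 ]
[ 0.6098 -0.1494  0.0664]
[ 0.612  -0.1497  0.0548]
[ 0.6005 -0.1578  0.0867]
[ 0.6047 -0.1579  0.0761]
[ 0.6071 -0.1591  0.0715]
[ 0.6094 -0.1603  0.0666]
[ 0.6222 -0.1564  0.0327]
```

```bash
cat >> h.py <<'E'
H=np.array([.630,0,.02]); PSI=-.016
C=Ro.from_euler('z',PSI)
def ori(lean):  # lean deg from vertical, tip forward; tool z = -y'
    l=np.radians(lean); x=np.array([np.sin(l),0,-np.cos(l)]); z=np.array([0,-1.,0]); y=np.cross(z,x)
    return C*Ro.from_matrix(np.stack([x,y,z],1))
def w(x,y,z): # cupboard-hinge frame (x rel hinge, y, z above table) -> world
    return H*[1,1,0]+C.apply([x,y,0])+[0,0,z]
def inv(p): return C.inv().apply(np.array(p)-H*[1,1,0])
def delta(p,lean,n=1):
    from cell import robot
    o=robot.observe(); R=Ro.from_euler('xyz',o['tool_rot'])
    dp=R.inv().apply(np.array(p)-o['tool_pos']); t=(R.inv()*ori(lean)).as_rotvec(degrees=True)
    print("total",dp.round(4),t.round(2),"|dp|",np.linalg.norm(dp).round(3))
    import json
    if n>1: print(json.dumps([{"dp":(dp*k/n).round(3).tolist(),"turn":(t*k/n).round(1).tolist()} for k in range(1,n+1)]))
def state():
    from cell import robot
    o=robot.observe(); R=Ro.from_euler('xyz',o['tool_rot'])
    print("t",round(o['time'],2),"tcp",o['tool_pos'].round(4),"hf",inv(o['tool_pos']).round(4),"F",o['contact_force'].round(1),"x",R.as_matrix()[:,0].round(3),"z",R.as_matrix()[:,2].round(3),"q",o['qpos'].round(2),"op",round(o['opening'],4))
E
python3 -c "
from h import *
state(); print(w(-.12,.034,.30)); delta(w(-.12,.034,.30),35,20)"
```

```text
t 0.1 tcp [ 0.2004 -0.4849  0.2262] hf [-0.4218 -0.4917  0.2262] F [-0.2  0.6  0.6] x [-0.     0.001 -1.   ] z [ 0.382 -0.924 -0.001] q [-1.33  0.34  1.52  0.    1.28 -0.15] op 0.0914
[0.51055934 0.03591557 0.3       ]
total [-0.0733  0.4855 -0.363 ] [22.61 -7.21 34.51] |dp| 0.611
[{"dp": [-0.004, 0.024, -0.018], "turn": [1.1, -0.4, 1.7]}, {"dp": [-0.007, 0.049, -0.036], "turn": [2.3, -0.7, 3.5]}, {"dp": [-0.011, 0.073, -0.054], "turn": [3.4, -1.1, 5.2]}, {"dp": [-0.015, 0.097, -0.073], "turn": [4.5, -1.4, 6.9]}, {"dp": [-0.018, 0.121, -0.091], "turn": [5.7, -1.8, 8.6]}, {"dp": [-0.022, 0.146, -0.109], "turn": [6.8, -2.2, 10.4]}, {"dp": [-0.026, 0.17, -0.127], "turn": [7.9, -2.5, 12.1]}, {"dp": [-0.029, 0.194, -0.145], "turn": [9.0, -2.9, 13.8]}, {"dp": [-0.033, 0.218, -0.163], "turn": [10.2, -3.2, 15.5]}, {"dp": [-0.037, 0.243, -0.181], "turn": [11.3, -3.6, 17.3]}, {"dp": [-0.04, 0.267, -0.2], "turn": [12.4, -4.0, 19.0]}, {"dp": [-0.044, 0.291, -0.218], "turn": [13.6, -4.3, 20.7]}, {"dp": [-0.048, 0.316, -0.236], "turn": [14.7, -4.7, 22.4]}, {"dp": [-0.051, 0.34, -0.254], "turn": [15.8, -5.0, 24.2]}, {"dp": [-0.055, 0.364, -0.272], "turn": [17.0, -5.4, 25.9]}, {"dp": [-0.059, 0.388, -0.29], "turn": [18.1, -5.8, 27.6]}, {"dp": [-0.062, 0.413, -0.309], "turn": [19.2, -6.1, 29.3]}, {"dp": [-0.066, 0.437, -0.327], "turn": [20.3, -6.5, 31.1]}, {"dp": [-0.07, 0.461, -0.345], "turn": [21.5, -6.8, 32.8]}, {"dp": [-0.073, 0.486, -0.363], "turn": [22.6, -7.2, 34.5]}]
```

move_arm(
  deltas=[
    {"dp":[-0.02,0.024,-0.018],"turn":[1.1,-0.4,1.7]},
    {"dp":[-0.04,0.049,-0.036],"turn":[2.3,-0.7,3.5]},
    {"dp":[-0.06,0.073,-0.054],"turn":[3.4,-1.1,5.2]},
    {"dp":[-0.07,0.097,-0.073],"turn":[4.5,-1.4,6.9]},
    {"dp":[-0.07,0.121,-0.091],"turn":[5.7,-1.8,8.6]},
    {"dp":[-0.07,0.146,-0.109],"turn":[6.8,-2.2,10.4]},
    {"dp":[-0.07,0.17,-0.127],"turn":[7.9,-2.5,12.1]},
    {"dp":[-0.07,0.194,-0.145],"turn":[9,-2.9,13.8]},
    {"dp":[-0.07,0.218,-0.163],"turn":[10.2,-3.2,15.5]},
    {"dp":[-0.07,0.243,-0.181],"turn":[11.3,-3.6,17.3]},
  ],
  hand=0,
)

```text
time: 1.1
tool_pos: [0.3563, -0.224, 0.2965]
tool_rot: [1.467, 1.262, 0.088]
contact_force: [-0.0, 0.3, 0.6]
opening: 0.0163
```

```bash
python3 -c "
from h import *
state(); delta(w(-.12,.034,.30),35,10)"
```

```text
t 1.1 tcp [ 0.3563 -0.224   0.2965] hf [-0.2701 -0.2283  0.2965] F [-0.   0.3  0.6] x [ 0.303  0.027 -0.953] z [ 0.186 -0.982  0.031] q [-0.95 -0.04  1.83  0.28  1.2   0.34] op 0.0163
total [ 0.0503  0.1937 -0.2265] [11.25 -3.56 17.15] |dp| 0.302
[{"dp": [0.005, 0.019, -0.023], "turn": [1.1, -0.4, 1.7]}, {"dp": [0.01, 0.039, -0.045], "turn": [2.3, -0.7, 3.4]}, {"dp": [0.015, 0.058, -0.068], "turn": [3.4, -1.1, 5.1]}, {"dp": [0.02, 0.077, -0.091], "turn": [4.5, -1.4, 6.9]}, {"dp": [0.025, 0.097, -0.113], "turn": [5.6, -1.8, 8.6]}, {"dp": [0.03, 0.116, -0.136], "turn": [6.8, -2.1, 10.3]}, {"dp": [0.035, 0.136, -0.159], "turn": [7.9, -2.5, 12.0]}, {"dp": [0.04, 0.155, -0.181], "turn": [9.0, -2.8, 13.7]}, {"dp": [0.045, 0.174, -0.204], "turn": [10.1, -3.2, 15.4]}, {"dp": [0.05, 0.194, -0.226], "turn": [11.3, -3.6, 17.1]}]
```

move_arm(
  deltas=[
    {"dp":[0.005,0.019,-0.023],"turn":[1.1,-0.4,1.7]},
    {"dp":[0.01,0.039,-0.045],"turn":[2.3,-0.7,3.4]},
    {"dp":[0.015,0.058,-0.068],"turn":[3.4,-1.1,5.1]},
    {"dp":[0.02,0.077,-0.091],"turn":[4.5,-1.4,6.9]},
    {"dp":[0.025,0.097,-0.113],"turn":[5.6,-1.8,8.6]},
    {"dp":[0.03,0.116,-0.136],"turn":[6.8,-2.1,10.3]},
    {"dp":[0.035,0.136,-0.159],"turn":[7.9,-2.5,12.0]},
    {"dp":[0.04,0.155,-0.181],"turn":[9.0,-2.8,13.7]},
    {"dp":[0.05,0.194,-0.226],"turn":[11.3,-3.6,17.1]},
    {"dp":[0.05,0.194,-0.226],"turn":[11.3,-3.6,17.1]},
  ],
)

```text
time: 2.1
tool_pos: [0.5102, 0.0375, 0.2996]
tool_rot: [1.571, 0.961, -0.014]
contact_force: [0.1, -1.0, 0.0]
opening: 0.0004
```

```bash
python3 - <<'E'
from h import *
from cell import robot
state()
i=robot.camera_info("wrist"); p,d=robot.read_camera("wrist"); cv2.imwrite("pics/w1.png",p[:,:,::-1])
P=pts(d,i); np.save("pics/w1P.npy",P)
delta(w(-.03,.034,.20),35,10)
E
```

```text
t 2.1 tcp [0.5102 0.0375 0.2996] hf [-0.1204  0.0356  0.2996] F [ 0.1 -1.   0. ] x [ 0.573 -0.008 -0.82 ] z [-0.014 -1.    -0.   ] q [-0.11 -0.04  1.95  0.09  0.63  1.41] op 0.0004
total [0.1332 0.0167 0.0023] [ 0.13 -0.1   0.09] |dp| 0.134
[{"dp": [0.013, 0.002, 0.0], "turn": [0.0, -0.0, 0.0]}, {"dp": [0.027, 0.003, 0.0], "turn": [0.0, -0.0, 0.0]}, {"dp": [0.04, 0.005, 0.001], "turn": [0.0, -0.0, 0.0]}, {"dp": [0.053, 0.007, 0.001], "turn": [0.1, -0.0, 0.0]}, {"dp": [0.067, 0.008, 0.001], "turn": [0.1, -0.0, 0.0]}, {"dp": [0.08, 0.01, 0.001], "turn": [0.1, -0.1, 0.1]}, {"dp": [0.093, 0.012, 0.002], "turn": [0.1, -0.1, 0.1]}, {"dp": [0.107, 0.013, 0.002], "turn": [0.1, -0.1, 0.1]}, {"dp": [0.12, 0.015, 0.002], "turn": [0.1, -0.1, 0.1]}, {"dp": [0.133, 0.017, 0.002], "turn": [0.1, -0.1, 0.1]}]
```

View pics/w1.png

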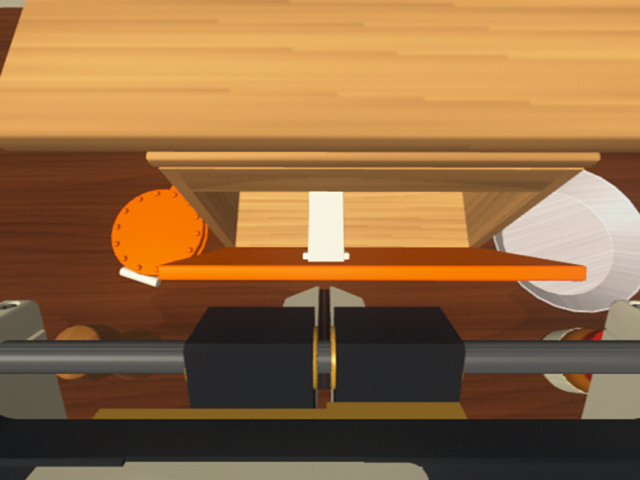

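The wrist view shows the white tongue at columns 308–344, rows 192–255, between the flap's edge (row 270) and the rail (row 190). Next I'll measure these in the hinge frame.

```bash
python3 - <<'E'
from h import *
P=np.load("pics/w1P.npy"); np.set_printoptions(precision=4,suppress=True)
Q=C.inv().apply((P-H*[1,1,0]).reshape(-1,3)).reshape(P.shape)
for u in (325,270,420):
    print(u)
    for v in range(146,284,5): print(v,Q[v,u])
print("row 220"); 
for u in range(302,350,3): print(u,Q[220,u])
E
```

```text
325
146 [-0.0626  0.035   0.3479]
151 [-0.0623  0.035   0.3437]
156 [0.0006 0.0348 0.2362]
161 [-0.0023  0.0348  0.234 ]
166 [-0.0029  0.0348  0.2278]
171 [-0.0021  0.0348  0.2186]
176 [-0.002   0.0348  0.2101]
181 [-0.0022  0.0347  0.202 ]
186 [-0.0027  0.0347  0.1939]
191 [-0.0024  0.0347  0.1835]
196 [-0.0059  0.0347  0.1808]
201 [-0.011   0.0347  0.1815]
206 [-0.0156  0.0347  0.1811]
211 [-0.021   0.0347  0.1827]
216 [-0.0251  0.0347  0.1812]
221 [-0.0303  0.0347  0.1827]
226 [-0.0347  0.0347  0.1821]
231 [-0.0392  0.0346  0.182 ]
236 [-0.044   0.0346  0.1829]
241 [-0.0481  0.0346  0.1819]
246 [-0.0528  0.0346  0.1826]
251 [-0.0573  0.0346  0.1829]
256 [-0.0614  0.0346  0.1822]
261 [-0.0659  0.0346  0.183 ]
266 [-0.076   0.0347  0.2056]
271 [-0.0799  0.0347  0.2057]
276 [-0.0835  0.0346  0.2047]
281 [-0.0444  0.0342  0.0025]
270
146 [-0.0625  0.0572  0.3477]
151 [-0.0621  0.0578  0.3433]
156 [-0.0002  0.0756  0.2375]
161 [-0.0022  0.076   0.2337]
166 [-0.0033  0.0767  0.2282]
171 [-0.0029  0.0779  0.2199]
176 [-0.0029  0.0791  0.2117]
181 [-0.0025  0.0804  0.2023]
186 [-0.0025  0
[... 1171 characters left out ...]
 -0.0905  0.0167]
251 [-0.0281 -0.0711  0.0862]
256 [-0.0493 -0.0559  0.1404]
261 [-0.0653 -0.0445  0.1814]
266 [-0.0765 -0.0369  0.2082]
271 [-0.0801 -0.0369  0.2071]
276 [-0.0832 -0.0375  0.2039]
281 [-0.0439 -0.091   0.0014]
row 220
302 [0.0353 0.0651 0.0185]
305 [0.0357 0.0612 0.0175]
308 [0.0361 0.0572 0.0164]
311 [-0.0292  0.0467  0.1821]
314 [-0.0289  0.0441  0.1814]
317 [-0.0292  0.0415  0.1821]
320 [-0.0295  0.039   0.1828]
323 [-0.0295  0.0364  0.1831]
326 [-0.0293  0.0338  0.1824]
329 [-0.0292  0.0312  0.1821]
332 [-0.029   0.0286  0.1817]
335 [-0.0286  0.026   0.1806]
338 [-0.0291  0.0235  0.182 ]
341 [-0.0289  0.0209  0.1815]
344 [0.0364 0.0087 0.0159]
347 [0.0362 0.0047 0.0164]
```

move_arm(
  deltas=[
    {"dp":[0.015,0.002,0.0]},
    {"dp":[0.03,0.004,0.0]},
    {"dp":[0.045,0.006,0.001]},
    {"dp":[0.06,0.008,0.001]},
    {"dp":[0.075,0.01,0.001]},
    {"dp":[0.09,0.012,0.001]},
    {"dp":[0.105,0.013,0.002]},
    {"dp":[0.12,0.015,0.002]},
    {"dp":[0.133,0.017,0.002]},
    {"dp":[0.133,0.017,0.002]},
  ],
)

```text
invalid input
```

```bash
python3 - <<'E'
from h import *
from cell import robot
state()
p,d=robot.read_camera("wrist"); cv2.imwrite("pics/w2.png",p[:,:,::-1])
delta(w(-.03,.034,.172),35,10)
E
```

```text
t 2.15 tcp [0.5107 0.038  0.2997] hf [-0.1199  0.036   0.2997] F [-0.3  0.1 -0.7] x [ 0.572 -0.007 -0.82 ] z [-0.013 -1.    -0.   ] q [-0.11 -0.04  1.95  0.09  0.63  1.41] op 0.0003
total [0.1564 0.0014 0.001 ] [ 0.24 -0.08  0.17] |dp| 0.156
[{"dp": [0.016, 0.0, 0.0], "turn": [0.0, -0.0, 0.0]}, {"dp": [0.031, 0.0, 0.0], "turn": [0.0, -0.0, 0.0]}, {"dp": [0.047, 0.0, 0.0], "turn": [0.1, -0.0, 0.0]}, {"dp": [0.063, 0.001, 0.0], "turn": [0.1, -0.0, 0.1]}, {"dp": [0.078, 0.001, 0.001], "turn": [0.1, -0.0, 0.1]}, {"dp": [0.094, 0.001, 0.001], "turn": [0.1, -0.0, 0.1]}, {"dp": [0.109, 0.001, 0.001], "turn": [0.2, -0.1, 0.1]}, {"dp": [0.125, 0.001, 0.001], "turn": [0.2, -0.1, 0.1]}, {"dp": [0.141, 0.001, 0.001], "turn": [0.2, -0.1, 0.1]}, {"dp": [0.156, 0.001, 0.001], "turn": [0.2, -0.1, 0.2]}]
```

View pics/w2.png

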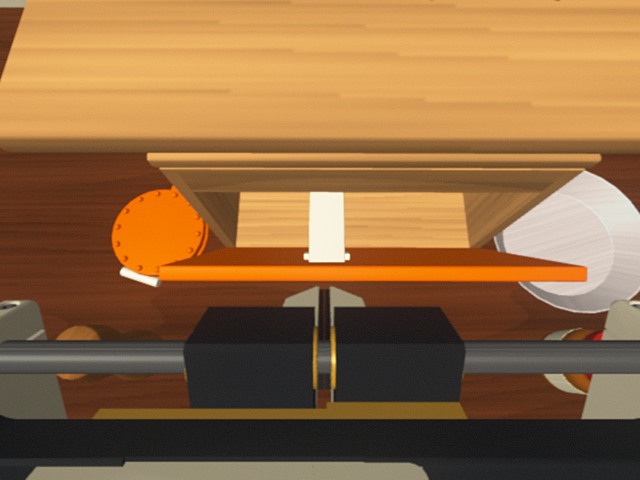

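The call was refused because "turn" is required, so the view is the same as before. Repeating with turns.

move_arm(
  deltas=[
    {"dp":[0.015,0.002,0.0],"turn":[0,0,0]},
    {"dp":[0.03,0.004,0.0],"turn":[0,0,0]},
    {"dp":[0.045,0.006,0.001],"turn":[0,0,0]},
    {"dp":[0.06,0.008,0.001],"turn":[0,0,0]},
    {"dp":[0.075,0.01,0.001],"turn":[0,0,0]},
    {"dp":[0.09,0.012,0.001],"turn":[0,0,0]},
    {"dp":[0.105,0.013,0.002],"turn":[0,0,0]},
    {"dp":[0.12,0.015,0.002],"turn":[0,0,0]},
    {"dp":[0.133,0.017,0.002],"turn":[0,0,0]},
    {"dp":[0.133,0.017,0.002],"turn":[0,0,0]},
  ],
)

```text
time: 3.2
tool_pos: [0.6002, 0.0299, 0.1994]
tool_rot: [1.569, 0.964, -0.019]
contact_force: [-0.6, -0.8, -0.5]
opening: 0.0003
```

```bash
python3 - <<'E'
from h import *
from cell import robot
state()
p,d=robot.read_camera("wrist"); cv2.imwrite("pics/w3.png",p[:,:,::-1])
delta(w(-.03,.034,.172),35,10)
E
```

```text
t 3.2 tcp [0.6002 0.0299 0.1994] hf [-0.0303  0.0295  0.1994] F [-0.6 -0.8 -0.5] x [ 0.57  -0.011 -0.822] z [-0.017 -1.     0.001] q [-0.1   0.25  1.92  0.13  0.37  1.37] op 0.0003
total [ 0.0234 -0.0156 -0.0043] [0.01 0.08 0.2 ] |dp| 0.028
[{"dp": [0.002, -0.002, -0.0], "turn": [0.0, 0.0, 0.0]}, {"dp": [0.005, -0.003, -0.001], "turn": [0.0, 0.0, 0.0]}, {"dp": [0.007, -0.005, -0.001], "turn": [0.0, 0.0, 0.1]}, {"dp": [0.009, -0.006, -0.002], "turn": [0.0, 0.0, 0.1]}, {"dp": [0.012, -0.008, -0.002], "turn": [0.0, 0.0, 0.1]}, {"dp": [0.014, -0.009, -0.003], "turn": [0.0, 0.0, 0.1]}, {"dp": [0.016, -0.011, -0.003], "turn": [0.0, 0.1, 0.1]}, {"dp": [0.019, -0.013, -0.003], "turn": [0.0, 0.1, 0.2]}, {"dp": [0.021, -0.014, -0.004], "turn": [0.0, 0.1, 0.2]}, {"dp": [0.023, -0.016, -0.004], "turn": [0.0, 0.1, 0.2]}]
```

View pics/w3.png

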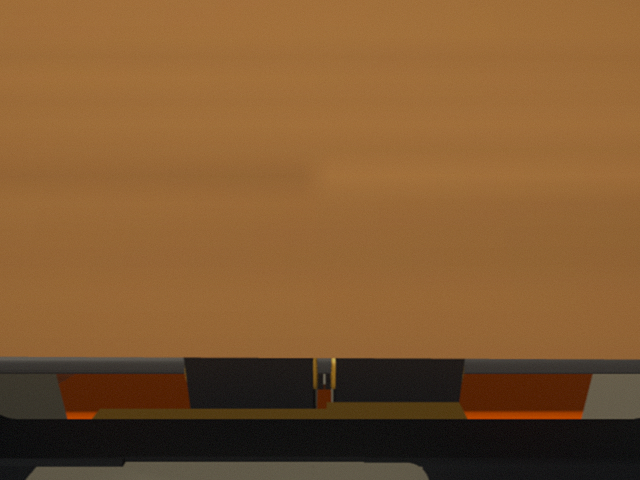

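```bash
python3 - <<'E'
from h import *
from cell import robot
i=robot.camera_info("wrist"); c=-np.array(i['R']).T@i['t']; print(c,inv(c), i['R'])
o=robot.observe(); R=Ro.from_euler('xyz',o['tool_rot']); print("cam in tool",R.inv().apply(c-o['tool_pos']))
p,d=robot.read_camera("wrist"); P=pts(d,i)
for v in (20,150,300,350): print(inv(P[v,320]),d[v,320])
E
```

```text
[0.57561101 0.03054178 0.37699879] [-0.05487068  0.02966768  0.37699879] [[-1.66167219e-02 -9.99861480e-01  9.51217352e-04]
 [-9.53257760e-01  1.55551366e-02 -3.01757652e-01]
 [ 3.01701057e-01 -5.92097830e-03 -9.53384190e-01]]
cam in tool [-0.15913156  0.08093688  0.0002911 ]
[-0.05487068  0.02966768  0.37699879] 0.0
[-0.05487068  0.02966768  0.37699879] 0.0
[-0.05487068  0.02966768  0.37699879] 0.0
[-0.05487068  0.02966768  0.37699879] 0.0
```

The camera sits about 81 mm out on the tool's +y side and would come down onto the shelf. I'll back out and turn the tool half a turn about its axis, so the camera faces the robot.

move_arm(
  deltas=[
    {"dp":[-0.04,0,0],"turn":[0,0,0]},
    {"dp":[-0.08,0,0],"turn":[0,0,0]},
    {"dp":[-0.12,0,0],"turn":[0,0,0]},
    {"dp":[-0.16,0,0],"turn":[-6,0,0]},
    {"dp":[-0.2,0,0],"turn":[-14,0,0]},
    {"dp":[-0.2,0,0],"turn":[-22,0,0]},
    {"dp":[-0.2,0,0],"turn":[-30,0,0]},
    {"dp":[-0.2,0,0],"turn":[-38,0,0]},
    {"dp":[-0.2,0,0],"turn":[-46,0,0]},
    {"dp":[-0.2,0,0],"turn":[-54,0,0]},
  ],
)

```text
time: 4.3
tool_pos: [0.4851, 0.033, 0.3658]
tool_rot: [0.62, 0.96, -0.018]
contact_force: [0.6, 0.0, 0.1]
opening: 0.0006
```

move_arm(
  deltas=[
    {"dp":[0,0,0],"turn":[-8,0,0]},
    {"dp":[0,0,0],"turn":[-16,0,0]},
    {"dp":[0,0,0],"turn":[-24,0,0]},
    {"dp":[0,0,0],"turn":[-32,0,0]},
    {"dp":[0,0,0],"turn":[-40,0,0]},
    {"dp":[0,0,0],"turn":[-48,0,0]},
    {"dp":[0,0,0],"turn":[-56,0,0]},
    {"dp":[0,0,0],"turn":[-64,0,0]},
    {"dp":[0,0,0],"turn":[-72,0,0]},
    {"dp":[0,0,0],"turn":[-80,0,0]},
  ],
)

```text
time: 5.3
tool_pos: [0.4851, 0.033, 0.3657]
tool_rot: [-0.777, 0.96, -0.018]
contact_force: [1.1, -0.4, 0.1]
opening: 0.0004
```

```bash
sed -i 's/z=np.array(\[0,-1.,0\])/z=np.array([0,1.,0])/' h.py; python3 - <<'E'
from h import *
state()
delta(w(-.13,.034,.32),33,8)
E
```

```text
t 5.3 tcp [0.4851 0.033  0.3657] hf [-0.1454  0.0307  0.3657] F [ 1.1 -0.4  0.1] x [ 0.573 -0.01  -0.819] z [0.597 0.69  0.409] q [-0.13 -0.15  1.85  0.09  0.83 -0.93] op 0.0004
total [ 0.0463  0.012  -0.0074] [-45.6    0.73   1.9 ] |dp| 0.048
[{"dp": [0.006, 0.001, -0.001], "turn": [-5.7, 0.1, 0.2]}, {"dp": [0.012, 0.003, -0.002], "turn": [-11.4, 0.2, 0.5]}, {"dp": [0.017, 0.004, -0.003], "turn": [-17.1, 0.3, 0.7]}, {"dp": [0.023, 0.006, -0.004], "turn": [-22.8, 0.4, 0.9]}, {"dp": [0.029, 0.007, -0.005], "turn": [-28.5, 0.5, 1.2]}, {"dp": [0.035, 0.009, -0.006], "turn": [-34.2, 0.5, 1.4]}, {"dp": [0.04, 0.01, -0.006], "turn": [-39.9, 0.6, 1.7]}, {"dp": [0.046, 0.012, -0.007], "turn": [-45.6, 0.7, 1.9]}]
```

move_arm(
  deltas=[
    {"dp":[0.006,0.001,-0.001],"turn":[-7.7,0.1,0.2]},
    {"dp":[0.012,0.003,-0.002],"turn":[-15.4,0.2,0.5]},
    {"dp":[0.017,0.004,-0.003],"turn":[-23.1,0.3,0.9]},
    {"dp":[0.023,0.006,-0.004],"turn":[-30.8,0.4,1.2]},
    {"dp":[0.035,0.009,-0.006],"turn":[-38,0.5,1.6]},
    {"dp":[0.046,0.012,-0.007],"turn":[-45.6,0.7,1.9]},
    {"dp":[0.046,0.012,-0.007],"turn":[-45.6,0.7,1.9]},
  ],
)

```text
time: 6.0
tool_pos: [0.5004, 0.0366, 0.3188]
tool_rot: [-1.565, 0.998, -0.014]
contact_force: [0.1, -0.2, -0.1]
opening: 0.0004
```

```bash
python3 - <<'E'
from h import *
state()
delta(w(-.03,.034,.195),33,8)
E
```

```text
t 6.0 tcp [0.5004 0.0366 0.3188] hf [-0.1302  0.0345  0.3188] F [ 0.1 -0.2 -0.1] x [ 0.542 -0.008 -0.84 ] z [0.019 1.    0.003] q [-0.11 -0.07  1.9   0.08  0.74 -1.71] op 0.0004
total [ 0.1584 -0.017  -0.0006] [-0.26  0.05 -0.16] |dp| 0.159
[{"dp": [0.02, -0.002, -0.0], "turn": [-0.0, 0.0, -0.0]}, {"dp": [0.04, -0.004, -0.0], "turn": [-0.1, 0.0, -0.0]}, {"dp": [0.059, -0.006, -0.0], "turn": [-0.1, 0.0, -0.1]}, {"dp": [0.079, -0.009, -0.0], "turn": [-0.1, 0.0, -0.1]}, {"dp": [0.099, -0.011, -0.0], "turn": [-0.2, 0.0, -0.1]}, {"dp": [0.119, -0.013, -0.0], "turn": [-0.2, 0.0, -0.1]}, {"dp": [0.139, -0.015, -0.0], "turn": [-0.2, 0.0, -0.1]}, {"dp": [0.158, -0.017, -0.001], "turn": [-0.3, 0.1, -0.2]}]
```

move_arm(
  deltas=[
    {"dp":[0.02,-0.002,0],"turn":[0,0,0]},
    {"dp":[0.04,-0.004,0],"turn":[0,0,0]},
    {"dp":[0.059,-0.006,0],"turn":[0,0,0]},
    {"dp":[0.079,-0.009,0],"turn":[-0.1,0,-0.1]},
    {"dp":[0.099,-0.011,0],"turn":[-0.2,0,-0.1]},
    {"dp":[0.119,-0.013,0],"turn":[-0.2,0,-0.1]},
    {"dp":[0.139,-0.015,0],"turn":[-0.2,0,-0.1]},
    {"dp":[0.15,-0.016,-0.001],"turn":[-0.3,0,-0.2]},
    {"dp":[0.158,-0.017,-0.001],"turn":[-0.3,0,-0.2]},
    {"dp":[0.158,-0.017,-0.001],"turn":[-0.3,0,-0.2]},
  ],
)

```text
time: 7.0
tool_pos: [0.6014, 0.0337, 0.1961]
tool_rot: [-1.568, 0.993, -0.015]
contact_force: [0.4, -0.2, 1.1]
opening: 0.0008
```

```bash
python3 - <<'E'
from h import *
from cell import robot
state()
for n in ("wrist","scene"):
  p,d=robot.read_camera(n); cv2.imwrite(f"pics/{n}4.png",p[:,:,::-1])
delta(w(-.03,.034,.18),33,5)
E
```

```text
t 7.0 tcp [0.6014 0.0337 0.1961] hf [-0.0291  0.0333  0.1961] F [ 0.4 -0.2  1.1] x [ 0.546 -0.008 -0.838] z [0.017 1.    0.002] q [-0.09  0.26  1.89  0.11  0.41 -1.73] op 0.0008
total [0.0137 0.0099 0.0006] [-0.08  0.04  0.18] |dp| 0.017
[{"dp": [0.003, 0.002, 0.0], "turn": [-0.0, 0.0, 0.0]}, {"dp": [0.005, 0.004, 0.0], "turn": [-0.0, 0.0, 0.1]}, {"dp": [0.008, 0.006, 0.0], "turn": [-0.0, 0.0, 0.1]}, {"dp": [0.011, 0.008, 0.0], "turn": [-0.1, 0.0, 0.1]}, {"dp": [0.014, 0.01, 0.001], "turn": [-0.1, 0.0, 0.2]}]
```

View pics/wrist4.png

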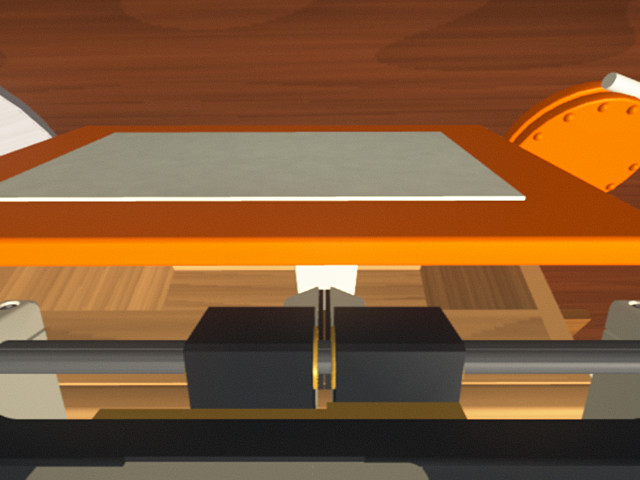

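The fingertips (325,295) are centred over the white tongue, and the flap's edge (row 250) is clear of them. Pressing in small steps.

move_arm(
  deltas=[
    {"dp":[0.003,0.002,0],"turn":[0,0,0]},
    {"dp":[0.006,0.004,0],"turn":[0,0,0]},
    {"dp":[0.008,0.006,0],"turn":[0,0,0]},
    {"dp":[0.011,0.008,0],"turn":[0,0,0]},
    {"dp":[0.014,0.01,0],"turn":[0,0,0.1]},
    {"dp":[0.014,0.01,0],"turn":[0,0,0.1]},
  ],
)

```text
time: 7.7
tool_pos: [0.6007, 0.0338, 0.1789]
tool_rot: [-1.569, 0.994, -0.015]
contact_force: [-0.3, -0.3, 3.4]
opening: 0.0003
```

```bash
python3 - <<'E'
from h import *
state()
delta(w(-.03,.034,.17),33,5)
E
```

```text
t 7.7 tcp [0.6007 0.0338 0.1789] hf [-0.0299  0.0334  0.1789] F [-0.3 -0.3  3.4] x [ 0.545 -0.008 -0.838] z [0.016 1.    0.001] q [-0.09  0.29  1.92  0.12  0.36 -1.75] op 0.0003
total [0.0074 0.005  0.0006] [-0.05  0.04  0.04] |dp| 0.009
[{"dp": [0.001, 0.001, 0.0], "turn": [-0.0, 0.0, 0.0]}, {"dp": [0.003, 0.002, 0.0], "turn": [-0.0, 0.0, 0.0]}, {"dp": [0.004, 0.003, 0.0], "turn": [-0.0, 0.0, 0.0]}, {"dp": [0.006, 0.004, 0.0], "turn": [-0.0, 0.0, 0.0]}, {"dp": [0.007, 0.005, 0.001], "turn": [-0.1, 0.0, 0.0]}]
```

move_arm(
  deltas=[
    {"dp":[0.003,0.002,0],"turn":[0,0,0]},
    {"dp":[0.005,0.003,0],"turn":[0,0,0]},
    {"dp":[0.007,0.005,0],"turn":[0,0,0]},
    {"dp":[0.007,0.005,0],"turn":[0,0,0]},
  ],
)

```text
time: 8.1
tool_pos: [0.6004, 0.0339, 0.1704]
tool_rot: [-1.569, 0.994, -0.015]
contact_force: [-0.8, 1.4, 5.2]
opening: 0.0002
```

```bash
python3 - <<'E'
from h import *
from cell import robot
state()
p,d=robot.read_camera("wrist"); cv2.imwrite("pics/wrist5.png",p[:,:,::-1])
E
```

```text
t 8.1 tcp [0.6004 0.0339 0.1704] hf [-0.0301  0.0334  0.1704] F [-0.8  1.4  5.2] x [ 0.546 -0.008 -0.838] z [0.016 1.    0.001] q [-0.09  0.3   1.93  0.13  0.34 -1.76] op 0.0002
```

View pics/wrist5.png

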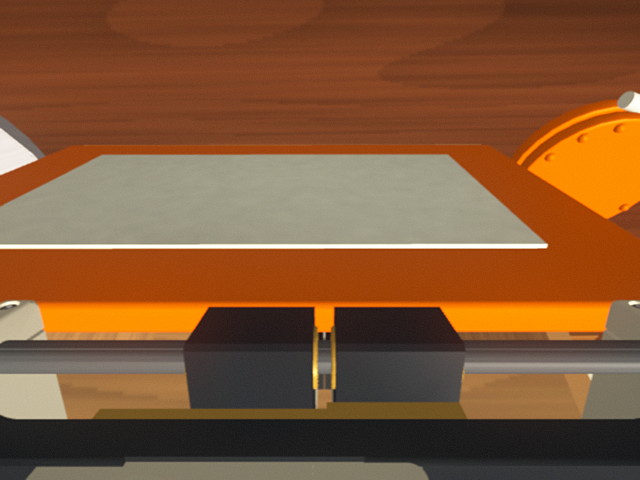

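move_arm(
  deltas=[
    {"dp":[-0.002,0.004,0],"turn":[0,0,0]},
    {"dp":[-0.004,0.008,0],"turn":[0,0,0]},
    {"dp":[-0.006,0.011,0],"turn":[0,0,0]},
    {"dp":[-0.006,0.011,0],"turn":[0,0,0]},
  ],
)

```text
time: 8.55
tool_pos: [0.587, 0.0341, 0.1694]
tool_rot: [-1.569, 0.995, -0.015]
contact_force: [0.3, -0.6, 4.6]
opening: 0.0005
```

```bash
python3 - <<'E'
from h import *
from cell import robot
state()
print(robot.observe()['torque'])
E
```

```text
t 8.55 tcp [0.587  0.0341 0.1694] hf [-0.0435  0.0334  0.1694] F [ 0.3 -0.6  4.6] x [ 0.545 -0.008 -0.839] z [0.016 1.    0.001] q [-0.1   0.28  1.96  0.14  0.33 -1.77] op 0.0005
[ 0.04228221 -0.04457347  0.03431582]
```

move_arm(
  deltas=[
    {"dp":[-0.002,0.004,0],"turn":[0,0,0]},
    {"dp":[-0.004,0.008,0],"turn":[0,0,0]},
    {"dp":[-0.006,0.012,0],"turn":[0,0,0]},
    {"dp":[-0.007,0.015,0],"turn":[0,0,0]},
    {"dp":[-0.008,0.018,0],"turn":[0,0,0]},
  ],
)

```text
time: 9.05
tool_pos: [0.5678, 0.0344, 0.1662]
tool_rot: [-1.569, 0.995, -0.015]
contact_force: [0.1, 0.7, 3.4]
opening: 0.0003
```

```bash
python3 - <<'E'
from h import *
from cell import robot
state()
print(robot.observe()['torque'])
p,d=robot.read_camera("wrist"); cv2.imwrite("pics/wrist6.png",p[:,:,::-1])
p,d=robot.read_camera("top"); cv2.imwrite("pics/top6.png",p[:,:,::-1])
P=pts(d,robot.camera_info("top"))
Q=C.inv().apply((P-H*[1,1,0]).reshape(-1,3)).reshape(P.shape)
for u in (265,390):
  for v in range(230,262,3): print(u,v,p[v,u],Q[v,u].round(4))
E
```

```text
t 9.05 tcp [0.5678 0.0344 0.1662] hf [-0.0627  0.0334  0.1662] F [0.1 0.7 3.4] x [ 0.545 -0.008 -0.839] z [0.016 1.    0.001] q [-0.1   0.26  2.01  0.16  0.3  -1.79] op 0.0003
[ 0.08113194 -0.20013052 -0.02921508]
265 230 [255 221 112] [-0.0602  0.1167  0.3535]
265 233 [237  89   0] [-0.0243  0.1529  0.0524]
265 236 [235  92   0] [-0.0343  0.151   0.0683]
265 239 [236  93   0] [-0.0437  0.1493  0.0819]
265 242 [236  92   0] [-0.0528  0.1476  0.095 ]
265 245 [236  91   0] [-0.0623  0.1455  0.1125]
265 248 [244 101   3] [-0.0708  0.1441  0.1232]
265 251 [92 58 44] [-0.0934  0.1255  0.2771]
265 254 [79 54 48] [-0.0989  0.1265  0.269 ]
265 257 [118  63  40] [-0.1048  0.127   0.264 ]
265 260 [117  53  26] [-0.1038  0.1379  0.1729]
390 230 [238 158  72] [-0.0619 -0.1244  0.3518]
390 233 [149  70  35] [-0.02   -0.1767  0.0021]
390 236 [144  73  41] [-2.790e-02 -1.768e-01  1.000e-04]
390 239 [207  79   0] [-0.0463 -0.164   0.0839]
390 242 [236  86   0] [-0.0556 -0.1616  0.0987]
390 245 [238  94   0] [-0.065  -0.1587  0.1167]
390 248 [236  96   0] [-0.0731 -0.1574  0.1243]
390 251 [235  93   0] [-0.0819 -0.1549  0.1395]
390 254 [235  90   0] [-0.0898 -0.1534  0.1485]
390 257 [235  90   0] [-0.0981 -0.1511  0.1624]
390 260 [236  92   0] [-0.1057 -0.1497  0.1708]
```

View pics/wrist6.png

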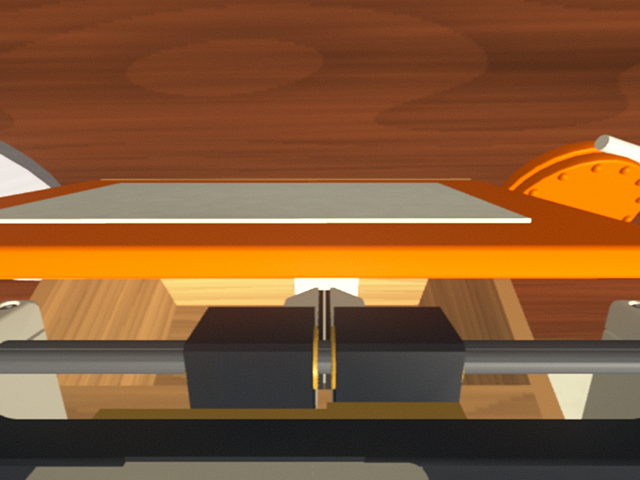

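The flap followed the tongue by friction and now stands at about 0.61 rad, already past the catch. I'll draw it a little farther and reduce the lean, since joint 5 is near its limit.

move_arm(
  deltas=[
    {"dp":[-0.002,0.004,0],"turn":[0,0,2]},
    {"dp":[-0.004,0.008,0],"turn":[0,0,4]},
    {"dp":[-0.006,0.012,0],"turn":[0,0,6]},
    {"dp":[-0.007,0.016,0],"turn":[0,0,8]},
    {"dp":[-0.008,0.019,0],"turn":[0,0,10]},
    {"dp":[-0.008,0.019,0],"turn":[0,0,10]},
  ],
)

```text
time: 9.75
tool_pos: [0.5477, 0.0348, 0.1622]
tool_rot: [-1.568, 1.171, -0.013]
contact_force: [-0.8, -1.5, 3.2]
opening: 0.0004
```

```bash
cat >> h.py <<'E'
def flap(name="x",u=(300,345,390)):
    from cell import robot
    p,d=robot.read_camera("top"); cv2.imwrite(f"pics/{name}.png",p[:,:,::-1])
    P=pts(d,robot.camera_info("top"))
    Q=C.inv().apply((P-H*[1,1,0]).reshape(-1,3)).reshape(P.shape)
    m=(p[:,:,0]>180)&(p[:,:,1]>50)&(p[:,:,1]<130)&(p[:,:,2]<60)&(abs(Q[:,:,1])<.165)&(Q[:,:,0]>-.25)&(Q[:,:,0]<.02)&(Q[:,:,2]<.22)
    q=Q[m]; th=np.arctan2(-q[:,0],q[:,2]-.02); r=np.hypot(q[:,0],q[:,2]-.02)
    th=th[r>.08]; print("flap angle",np.percentile(th,[10,50,90]).round(3),"n",len(th),"rmax",r.max().round(3))
E
python3 - <<'E'
from h import *
state(); flap("top7"); 
from cell import robot
p,d=robot.read_camera("wrist"); cv2.imwrite("pics/wrist7.png",p[:,:,::-1])
E
```

```text
t 9.75 tcp [0.5477 0.0348 0.1622] hf [-0.0829  0.0335  0.1622] F [-0.8 -1.5  3.2] x [ 0.389 -0.005 -0.921] z [0.016 1.    0.001] q [-0.09  0.27  1.91  0.06  0.56 -1.69] op 0.0004
flap angle [0.728 0.74  0.756] n 1901 rmax 0.203
```

View pics/top7.png

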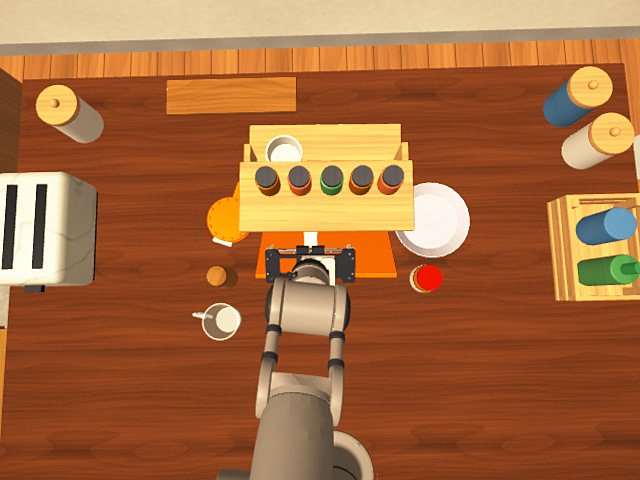

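View pics/wrist7.png

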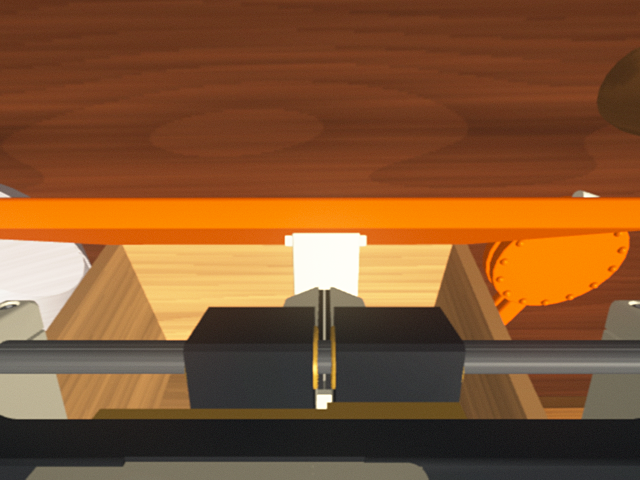

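The flap is at 0.74 rad and free of the catch. I'll let the tongue up, retreat, then shift sideways to y = -0.085 clear of the tongue.

move_arm(
  deltas=[
    {"dp":[-0.005,0,0],"turn":[0,0,0]},
    {"dp":[-0.012,0,0],"turn":[0,0,0]},
    {"dp":[-0.022,0,0],"turn":[0,0,0]},
    {"dp":[-0.04,0,0],"turn":[0,0,0]},
    {"dp":[-0.06,0,0],"turn":[0,0,0]},
    {"dp":[-0.09,0,-0.02],"turn":[0,0,0]},
    {"dp":[-0.09,0,-0.05],"turn":[0,0,0]},
    {"dp":[-0.09,0,-0.09],"turn":[0,0,0]},
    {"dp":[-0.09,0,-0.118],"turn":[0,0,0]},
    {"dp":[-0.09,0,-0.118],"turn":[0,0,0]},
  ],
)

```text
time: 10.85
tool_pos: [0.5108, -0.0856, 0.2463]
tool_rot: [-1.571, 1.167, -0.02]
contact_force: [0.7, 0.0, -0.6]
opening: 0.0004
```

```bash
python3 - <<'E'
from h import *
state(); flap("top8"); 
from cell import robot
p,d=robot.read_camera("wrist"); cv2.imwrite("pics/wrist8.png",p[:,:,::-1])
th=.70;r=.15;h=.012
print(-r*np.sin(th)+h*np.cos(th), .02+r*np.cos(th)+h*np.sin(th))
delta(w(-r*np.sin(th)+h*np.cos(th),-.085, .02+r*np.cos(th)+h*np.sin(th)),22,8)
E
```

```text
t 10.85 tcp [ 0.5108 -0.0856  0.2463] hf [-0.1179 -0.0875  0.2463] F [ 0.7  0.  -0.6] x [ 0.393 -0.008 -0.92 ] z [0.02 1.   0.  ] q [-0.41  0.11  1.85  0.21  0.81 -2.07] op 0.0004
flap angle [0.728 0.741 0.757] n 2865 rmax 0.203
-0.08745454683823979 0.14245694033952555
total [ 1.071e-01  1.220e-02 -1.000e-04] [-0.13  0.03  1.05] |dp| 0.108
[{"dp": [0.013, 0.002, -0.0], "turn": [-0.0, 0.0, 0.1]}, {"dp": [0.027, 0.003, -0.0], "turn": [-0.0, 0.0, 0.3]}, {"dp": [0.04, 0.005, -0.0], "turn": [-0.1, 0.0, 0.4]}, {"dp": [0.054, 0.006, -0.0], "turn": [-0.1, 0.0, 0.5]}, {"dp": [0.067, 0.008, -0.0], "turn": [-0.1, 0.0, 0.7]}, {"dp": [0.08, 0.009, -0.0], "turn": [-0.1, 0.0, 0.8]}, {"dp": [0.094, 0.011, -0.0], "turn": [-0.1, 0.0, 0.9]}, {"dp": [0.107, 0.012, -0.0], "turn": [-0.1, 0.0, 1.0]}]
```

View pics/wrist8.png

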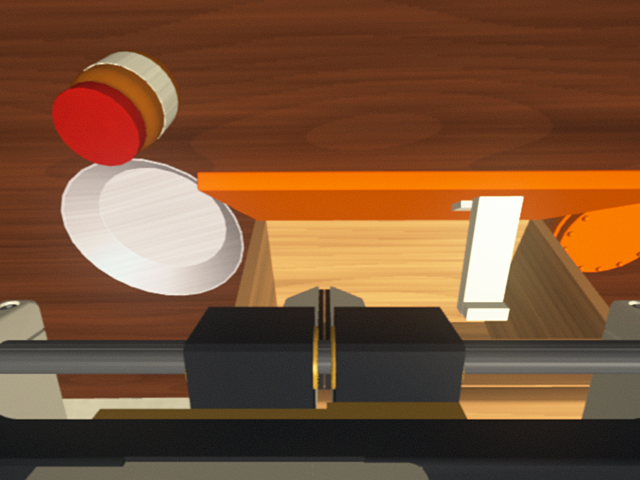

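The tongue has sprung up fully, with its tooth at (485,310), and the flap stays at 0.74. I'll enter beside it now.

move_arm(
  deltas=[
    {"dp":[0.013,0.002,0],"turn":[0,0,0]},
    {"dp":[0.027,0.003,0],"turn":[0,0,0]},
    {"dp":[0.04,0.005,0],"turn":[0,0,0.4]},
    {"dp":[0.054,0.006,0],"turn":[0,0,0.5]},
    {"dp":[0.067,0.008,0],"turn":[0,0,0.7]},
    {"dp":[0.08,0.009,0],"turn":[0,0,0.8]},
    {"dp":[0.094,0.011,0],"turn":[0,0,0.9]},
    {"dp":[0.107,0.012,0],"turn":[0,0,1]},
    {"dp":[0.107,0.012,0],"turn":[0,0,1]},
  ],
)

```text
time: 11.85
tool_pos: [0.5412, -0.0827, 0.1403]
tool_rot: [-1.565, 1.189, -0.01]
contact_force: [-0.4, -0.1, -0.0]
opening: -0.0001
```

```bash
cat >> h.py <<'E'
def arc(t0,t1,n,r0,r1,l0,l1,h=.008,y=-.085):
    from cell import robot; import json
    o=robot.observe(); R=Ro.from_euler('xyz',o['tool_rot']); out=[]
    for k in range(1,n+1):
        f=k/n; th=t0+(t1-t0)*f; r=r0+(r1-r0)*f; l=l0+(l1-l0)*f
        p=w(-r*np.sin(th)+h*np.cos(th),y,.02+r*np.cos(th)+h*np.sin(th))
        out.append({"dp":R.inv().apply(p-o['tool_pos']).round(3).tolist(),"turn":(R.inv()*ori(l)).as_rotvec(degrees=True).round(1).tolist()})
    print(json.dumps(out))
E
python3 - <<'E'
from h import *
state(); arc(.72,.95,8,.15,.15,22,20)
E
```

```text
t 11.85 tcp [ 0.5412 -0.0827  0.1403] hf [-0.0874 -0.0841  0.1403] F [-0.4 -0.1 -0. ] x [ 0.372 -0.004 -0.928] z [0.016 1.    0.002] q [-0.37  0.31  1.93  0.25  0.56 -2.11] op -0.0001
[{"dp": [0.001, 0.01, -0.001], "turn": [-0.0, 0.1, 0.1]}, {"dp": [0.003, 0.014, -0.001], "turn": [-0.0, 0.1, 0.4]}, {"dp": [0.004, 0.018, -0.001], "turn": [-0.0, 0.1, 0.6]}, {"dp": [0.006, 0.022, -0.001], "turn": [-0.0, 0.1, 0.9]}, {"dp": [0.008, 0.026, -0.001], "turn": [-0.0, 0.1, 1.1]}, {"dp": [0.009, 0.03, -0.001], "turn": [-0.0, 0.1, 1.4]}, {"dp": [0.011, 0.034, -0.001], "turn": [-0.0, 0.1, 1.6]}, {"dp": [0.013, 0.038, -0.001], "turn": [-0.0, 0.1, 1.9]}]
```

move_arm(
  deltas=[
    {"dp":[0.001,0.005,-0.001],"turn":[0,0,0]},
    {"dp":[0.001,0.01,-0.001],"turn":[0,0,0.1]},
    {"dp":[0.003,0.014,-0.001],"turn":[0,0,0.4]},
    {"dp":[0.004,0.018,-0.001],"turn":[0,0,0.6]},
    {"dp":[0.006,0.022,-0.001],"turn":[0,0,0.9]},
    {"dp":[0.008,0.026,-0.001],"turn":[0,0,1.1]},
    {"dp":[0.009,0.03,-0.001],"turn":[0,0,1.4]},
    {"dp":[0.011,0.034,-0.001],"turn":[0,0,1.6]},
    {"dp":[0.013,0.038,-0.001],"turn":[0,0,1.9]},
  ],
)

```text
time: 12.75
tool_pos: [0.5111, -0.0836, 0.1156]
tool_rot: [-1.568, 1.22, -0.013]
contact_force: [2.7, -0.5, 0.1]
opening: 0.0005
```

```bash
python3 - <<'E'
from h import *
state(); flap("top9"); arc(.95,1.25,10,.15,.145,20,13)
E
```

```text
t 12.75 tcp [ 0.5111 -0.0836  0.1156] hf [-0.1175 -0.0855  0.1156] F [ 2.7 -0.5  0.1] x [ 0.344 -0.005 -0.939] z [0.016 1.    0.001] q [-0.39  0.31  2.    0.26  0.52 -2.15] op 0.0005
flap angle [0.928 0.945 0.967] n 3220 rmax 0.254
[{"dp": [0.004, 0.003, 0.0], "turn": [-0.0, 0.1, 0.7]}, {"dp": [0.007, 0.007, 0.0], "turn": [-0.0, 0.1, 1.4]}, {"dp": [0.01, 0.01, 0.0], "turn": [-0.0, 0.1, 2.1]}, {"dp": [0.013, 0.013, 0.0], "turn": [-0.0, 0.1, 2.8]}, {"dp": [0.016, 0.016, 0.0], "turn": [-0.0, 0.1, 3.5]}, {"dp": [0.02, 0.019, 0.0], "turn": [-0.0, 0.1, 4.2]}, {"dp": [0.023, 0.022, 0.0], "turn": [-0.0, 0.1, 4.9]}, {"dp": [0.026, 0.025, 0.0], "turn": [-0.0, 0.1, 5.6]}, {"dp": [0.03, 0.028, 0.0], "turn": [-0.0, 0.1, 6.3]}, {"dp": [0.033, 0.03, 0.0], "turn": [-0.0, 0.1, 7.0]}]
```

The flap follows the finger exactly (0.945 rad, 2.7 N). Continuing.

move_arm(
  deltas=[
    {"dp":[0.004,0.003,0],"turn":[0,0,0.7]},
    {"dp":[0.007,0.007,0],"turn":[0,0,1.4]},
    {"dp":[0.01,0.01,0],"turn":[0,0,2.1]},
    {"dp":[0.013,0.013,0],"turn":[0,0,2.8]},
    {"dp":[0.016,0.016,0],"turn":[0,0,3.5]},
    {"dp":[0.02,0.019,0],"turn":[0,0,4.2]},
    {"dp":[0.023,0.022,0],"turn":[0,0,4.9]},
    {"dp":[0.026,0.025,0],"turn":[0,0,5.6]},
    {"dp":[0.03,0.028,0],"turn":[0,0,6.3]},
    {"dp":[0.033,0.03,0],"turn":[0,0,7]},
  ],
)

```text
time: 13.8
tool_pos: [0.4941, -0.0832, 0.0741]
tool_rot: [-1.565, 1.343, -0.011]
contact_force: [0.4, 0.0, 1.7]
opening: 0.0005
```

```bash
python3 - <<'E'
from h import *
state(); flap("top10"); arc(1.25,1.52,10,.145,.14,13,6,h=.005)
E
```

```text
t 13.8 tcp [ 0.4941 -0.0832  0.0741] hf [-0.1345 -0.0854  0.0741] F [0.4 0.  1.7] x [ 0.226 -0.002 -0.974] z [0.016 1.    0.001] q [-0.37  0.39  1.98  0.15  0.56 -2.05] op 0.0005
flap angle [1.2   1.23  1.263] n 915 rmax 0.243
[{"dp": [0.006, 0.004, 0.0], "turn": [-0.0, 0.1, 0.7]}, {"dp": [0.01, 0.005, 0.0], "turn": [-0.0, 0.1, 1.4]}, {"dp": [0.014, 0.007, 0.0], "turn": [-0.0, 0.1, 2.1]}, {"dp": [0.017, 0.008, 0.0], "turn": [-0.0, 0.1, 2.8]}, {"dp": [0.021, 0.01, 0.0], "turn": [-0.0, 0.1, 3.5]}, {"dp": [0.025, 0.011, 0.0], "turn": [-0.0, 0.1, 4.2]}, {"dp": [0.028, 0.012, 0.0], "turn": [-0.0, 0.1, 4.9]}, {"dp": [0.032, 0.013, 0.0], "turn": [-0.0, 0.1, 5.6]}, {"dp": [0.036, 0.014, 0.0], "turn": [-0.0, 0.1, 6.3]}, {"dp": [0.039, 0.014, 0.0], "turn": [-0.0, 0.1, 7.0]}]
```

move_arm(
  deltas=[
    {"dp":[0.005,0.003,0],"turn":[0,0,0.7]},
    {"dp":[0.01,0.005,0],"turn":[0,0,1.4]},
    {"dp":[0.014,0.007,0],"turn":[0,0,2.1]},
    {"dp":[0.017,0.008,0],"turn":[0,0,2.8]},
    {"dp":[0.021,0.01,0],"turn":[0,0,3.5]},
    {"dp":[0.025,0.011,0],"turn":[0,0,4.2]},
    {"dp":[0.028,0.012,0],"turn":[0,0,4.9]},
    {"dp":[0.032,0.013,0],"turn":[0,0,5.6]},
    {"dp":[0.036,0.014,0],"turn":[0,0,6.3]},
    {"dp":[0.039,0.014,0],"turn":[0,0,7]},
  ],
)

```text
time: 14.85
tool_pos: [0.4896, -0.0831, 0.033]
tool_rot: [-1.559, 1.465, -0.005]
contact_force: [-0.0, -0.4, 1.0]
opening: 0.0003
```

```bash
python3 - <<'E'
from h import *
state(); flap("top11"); arc(1.52,1.57,4,.14,.14,6,5,h=.002)
from cell import robot
p,d=robot.read_camera("wrist"); cv2.imwrite("pics/wrist11.png",p[:,:,::-1])
E
```

```text
t 14.85 tcp [ 0.4896 -0.0831  0.033 ] hf [-0.139  -0.0854  0.033 ] F [-0.  -0.4  1. ] x [ 0.105 -0.001 -0.994] z [0.016 1.    0.001] q [-0.35  0.5   1.93  0.06  0.62 -1.95] op 0.0003
flap angle [1.001 1.517 1.681] n 151 rmax 0.218
[{"dp": [0.005, 0.002, 0.0], "turn": [-0.0, 0.1, 0.3]}, {"dp": [0.007, 0.002, 0.0], "turn": [-0.0, 0.1, 0.5]}, {"dp": [0.009, 0.002, 0.0], "turn": [-0.0, 0.1, 0.8]}, {"dp": [0.011, 0.002, 0.0], "turn": [-0.0, 0.1, 1.0]}]
```

View pics/wrist11.png

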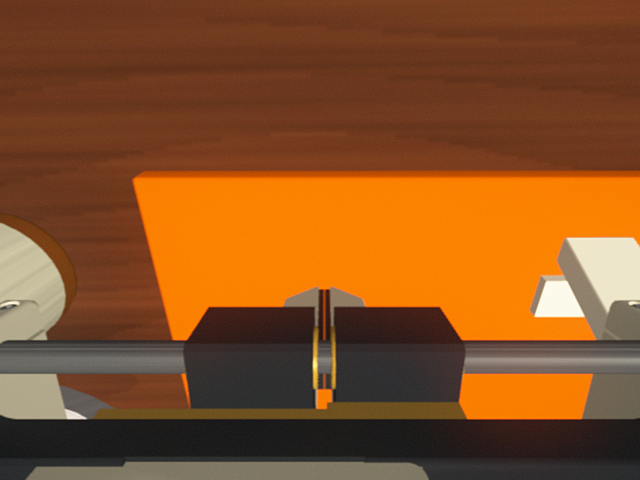

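move_arm(
  deltas=[
    {"dp":[0.003,0.001,-0.002],"turn":[0,0,0.3]},
    {"dp":[0.006,0.001,-0.004],"turn":[0,0,0.5]},
    {"dp":[0.008,0.001,-0.004],"turn":[0,0,0.8]},
    {"dp":[0.01,0.001,-0.004],"turn":[0,0,1]},
    {"dp":[0.011,0.001,-0.004],"turn":[0,0,1]},
    {"dp":[0.011,0.001,-0.004],"turn":[0,0,1]},
  ],
)

```text
time: 15.55
tool_pos: [0.4899, -0.0872, 0.0223]
tool_rot: [-1.558, 1.481, -0.004]
contact_force: [0.3, -1.0, 0.5]
opening: 0.0003
```

```bash
python3 - <<'E'
from h import *
state()
E
```

```text
t 15.55 tcp [ 0.4899 -0.0872  0.0223] hf [-0.1387 -0.0894  0.0223] F [ 0.3 -1.   0.5] x [ 0.089 -0.    -0.996] z [0.016 1.    0.001] q [-0.35  0.53  1.92  0.05  0.61 -1.95] op 0.0003
```

move_arm(
  deltas=[
    {"dp":[0.001,0,0],"turn":[0,0,0]},
    {"dp":[0.002,0,0],"turn":[0,0,0]},
    {"dp":[0.003,0,0],"turn":[0,0,0]},
    {"dp":[0.003,0,0],"turn":[0,0,0]},
  ],
)

```text
time: 15.95
tool_pos: [0.4901, -0.0872, 0.0206]
tool_rot: [-1.562, 1.481, -0.007]
contact_force: [-4.5, 1.1, 15.0]
opening: 0.0004
```

The force rose to 15 N at z ≈ 0.020, so the flap is level on its stop. Retreating.

move_arm(
  deltas=[
    {"dp":[-0.003,0,0],"turn":[0,0,0]},
    {"dp":[-0.015,0,0],"turn":[0,0,0]},
    {"dp":[-0.035,0,0],"turn":[0,0,0]},
    {"dp":[-0.06,0,0],"turn":[0,0,0]},
    {"dp":[-0.09,0,0],"turn":[0,0,0]},
    {"dp":[-0.13,0,0],"turn":[0,0,0]},
    {"dp":[-0.17,0,0],"turn":[0,0,0]},
    {"dp":[-0.2,0.01,0],"turn":[0,0,0]},
    {"dp":[-0.22,0.04,0],"turn":[0,0,0]},
    {"dp":[-0.22,0.07,0],"turn":[0,0,0]},
  ],
)

```text
time: 16.95
tool_pos: [0.4011, -0.0864, 0.2354]
tool_rot: [-1.587, 1.475, -0.032]
contact_force: [-1.0, -1.0, -0.8]
opening: 0.0007
```

```bash
python3 - <<'E'
from h import *
from cell import robot
state()
p,d=robot.read_camera("wrist"); cv2.imwrite("pics/wrist12.png",p[:,:,::-1])
i=robot.camera_info("wrist")
p,d=robot.read_camera("scene"); cv2.imwrite("pics/scene12.png",p[:,:,::-1])
P=pts(d,robot.camera_info("scene"))
Q=C.inv().apply((P-H*[1,1,0]).reshape(-1,3)).reshape(P.shape)
m=(p[:,:,0]>180)&(p[:,:,1]>50)&(p[:,:,1]<190)&(p[:,:,2]<60)&(abs(Q[:,:,1])<.16)&(Q[:,:,0]>-.22)&(Q[:,:,0]<-.02)
q=Q[m]; print(len(q)); A=np.c_[q[:,0],np.ones(len(q))]; print(np.linalg.lstsq(A,q[:,2],rcond=None)[0], q.min(0),q.max(0))
E
```

```text
t 16.95 tcp [ 0.4011 -0.0864  0.2354] hf [-0.2274 -0.09    0.2354] F [-1.  -1.  -0.8] x [ 0.095 -0.003 -0.995] z [ 0.016  1.    -0.002] q [-0.43  0.07  1.86  0.04  1.13 -2.  ] op 0.0007
1
[ 0.0008908  -0.00433161] [-0.20564999  0.02046406 -0.00451481] [-0.20564999  0.02046406 -0.00451481]
```

View pics/scene12.png

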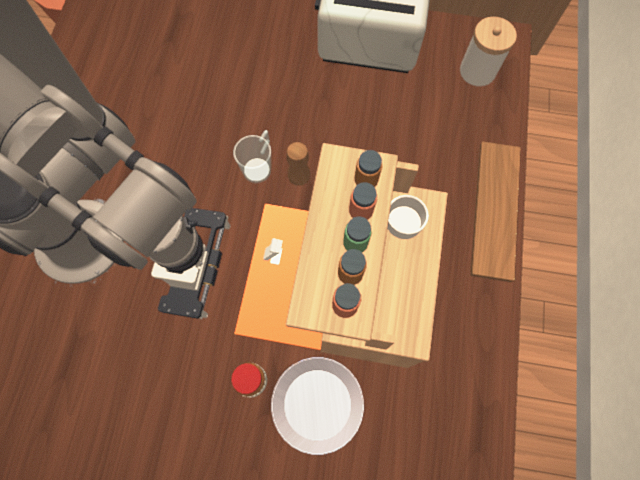

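View pics/wrist12.png

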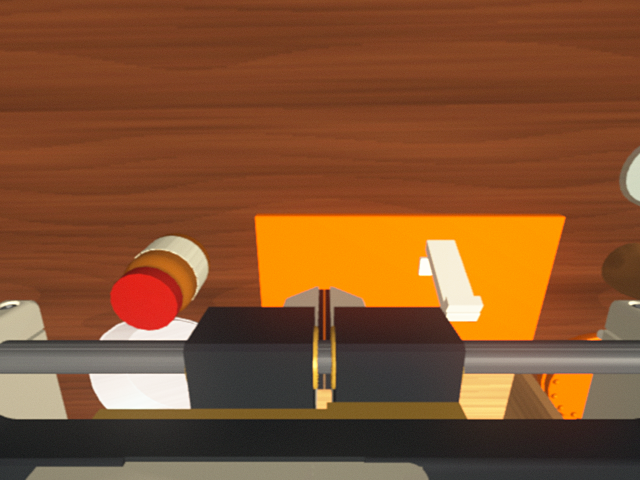

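move_arm(
  deltas=[
    {"dp":[-0.02,0.02,0],"turn":[0,0,0]},
    {"dp":[-0.04,0.04,0],"turn":[0,0,0]},
    {"dp":[-0.06,0.04,0],"turn":[0,0,0]},
    {"dp":[-0.06,0.04,0],"turn":[0,0,0]},
  ],
)

```text
time: 17.45
tool_pos: [0.3567, -0.0859, 0.291]
tool_rot: [-1.586, 1.476, -0.032]
contact_force: [0.4, -0.4, -0.2]
opening: 0.0005
```

```bash
python3 - <<'E'
from h import *
from cell import robot
state()
for n in ("scene","top"):
  p,d=robot.read_camera(n); cv2.imwrite(f"pics/{n}13.png",p[:,:,::-1])
  P=pts(d,robot.camera_info(n))
  Q=C.inv().apply((P-H*[1,1,0]).reshape(-1,3)).reshape(P.shape)
  hsv=cv2.cvtColor(p,cv2.COLOR_RGB2HSV)
  m=(hsv[:,:,0]>5)&(hsv[:,:,0]<20)&(hsv[:,:,1]>180)&(hsv[:,:,2]>200)&(abs(Q[:,:,1])<.15)&(Q[:,:,0]>-.19)&(Q[:,:,0]<-.07)&(Q[:,:,2]<.1)
  q=Q[m]; A=np.c_[q[:,0],np.ones(len(q))]; s=np.linalg.lstsq(A,q[:,2],rcond=None)[0]; print(n,len(q),"slope",s,"z mean",q[:,2].mean())
  a=cv2.imread(f"pics/{n}0.png"); b=p[:,:,::-1]
P=pts(d,robot.camera_info("top"))
for k,(u,v) in dict(cup=(228,320),mill=(218,276),jam=(428,278),pie=(435,220),press=(228,220)).items(): print(k,P[v,u].round(4))
E
```

```text
t 17.45 tcp [ 0.3567 -0.0859  0.291 ] hf [-0.2719 -0.0903  0.291 ] F [ 0.4 -0.4 -0.2] x [ 0.095 -0.003 -0.996] z [ 0.017  1.    -0.001] q [-0.48 -0.07  1.84  0.04  1.29 -2.05] op 0.0005
scene 0 slope [0. 0.] z mean nan
top 4463 slope [0.0003001  0.01973721] z mean 0.01969942207588774
cup [0.3865 0.2585 0.0025]
mill [0.4957 0.2552 0.14  ]
jam [ 0.4815 -0.2503  0.0944]
pie [ 0.6392 -0.298   0.0039]
press [0.6487 0.2542 0.0273]<stdin>:10: RuntimeWarning: Mean of empty slice.
  ret = ret.dtype.type(ret / rcount)
```

View pics/top13.png

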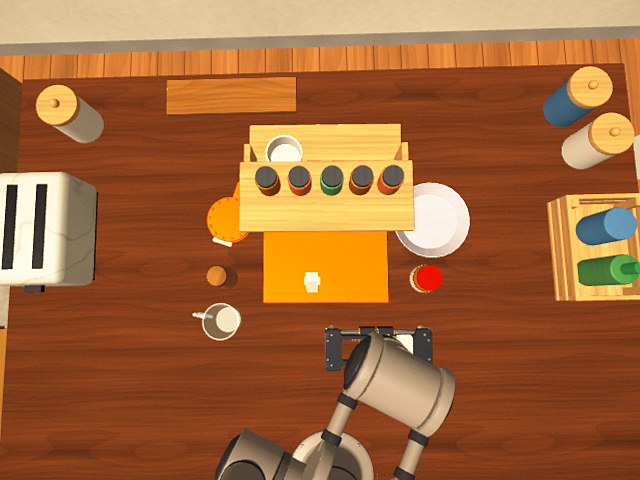

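The flap lies level: its slope is 0.0003 and its height 19.7 mm. Everything else stands as at the start, and the arm is clear.

```bash
python3 -c "
from cell import robot
print(robot.hand_in())"
```

```text
the job is handed in; nothing more can be done
None
```

The flap is open past its catch and lies level, and I handed the job in at about 17.5 s of the 64 s allowed. I leaned the tool about 33°, reached in behind the flap's upper edge and felt the tongue about 34 mm left of centre (3–5 N). I held it down while drawing the flap from about 0.385 to 0.74 rad, then let it spring up and lowered the flap beside it to its stop, reading 15 N at most.

**Last checks:**
- **Flap:** the top camera shows the inner face level, with a slope of 0.0003 at 19.7 mm above the table (20 mm expected).
- **Other things:** the cup, mill, jam jar, pie tin and press read the same as at the start, to within measurement noise. The ramekin and the shelf jars look unmoved in the picture; I did not measure them.
- **Arm:** it is clear of everything, with no contact force beyond noise.

**What did not go as planned:**
- **Refused move:** one call was refused for missing turns, and nothing moved.
- **Aborted approach:** on the first approach the wrist camera would have come down on the shelf, so I backed out and turned the tool half a turn.
- **Flap dragged by friction:** the flap followed the pressed tongue by friction, before the finger reached its edge.
- **Failed check:** the last flap fit from the scene camera found no usable points, so the level reading comes from the top camera alone.

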